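Put the roast thermometer probe on charge

TASK

Take the thermometer probe that stands in the steel drying rack and lower its stem into the funnel mouth of the empty charger, until its flange sits flat on the rim, then let go. Do not drop it in from above, and leave the other probe in its charger and the cake tester in the rack where they are.

Things in the scene. Friction and masses are not known exactly. Their poses are not given: they have to be found in the camera images.
- probe: Probe to move, upright in the drying rack. Top to bottom: round black grip 32 mm across, 40 high; round flange 44 across, 8 thick, lying on the rack's plate (top at z = 0.072); steel stem 8 across, 60 long, loose in a 16 mm hole. About 80 g; take it at any yaw. Origin: middle of the flange's underside; z up its axis: grip at z = +8 to +48 mm, tip at -60.
- charger: Empty charger, fixed: grey upright tube 68 mm high on a round foot 68 mm across. Funnel mouth 32 mm wide inside, 40 outside, narrowing over 18 mm to a 19 mm bore; floor 62 mm below the rim, so a fully inserted probe rests with its flange on the rim. Origin: middle of the foot's underside, on the worktop; z up the tube, rim at +68 mm. Its twin stands to its left or right.
- probe_parked: The other probe, same as the first, standing in the twin charger (same height, 68 mm; the probe in it reaches up to z = 0.117) at least 120 mm from the empty one. Leave it alone. Origin and axes as for the first probe.
- tester: Cake tester in the rack's other hole, 90 mm from the probe: flat black bar handle 46 x 12 x 12 mm on a disc 28 mm across, thin pin below; it stands 30 mm above the rack's plate. Leave it alone. Origin: middle of the disc's underside; z up, bar along y. The rack is a fixed steel plate 64 x 160 x 8 mm on wire legs, the two holes on its long midline.
There are look-alikes about, which are no part of the job. What is shaped like the charger but turquoise is not meant.

How it is judged:
By the outcome, as a careful person would: the job done as asked, in the order asked, and still so for the second after the job is handed in, with the robot touching nothing.
It also fails if it takes over 48 s, if anything falls off the work surface, if the arm or the gripper's body presses on something with over 40 N, if the wrist force passes 120 N, or if a joint passes its speed limit or range.

ROBOT

A 6-joint arm with a two-finger parallel gripper is mounted at the origin on a cart in front of the work surface, level with it; the furniture and walls round the work are solid. World frame = base frame: x ahead of the robot, y to its left, z up, the work surface at z = 0. Lengths are in m, angles in rad, forces in N, time in s.
With the tool pointing down it reaches from about 0.375 to 0.9 m from the base axis. Payload 3.1 kg.
Tool frame: the origin (TCP) lies where the fingers leave the gripper's body, on its centre line; the fingertips stand 70 mm ahead of it and the grasp point (between the pads) lies 51 mm ahead of it; z points along the fingers, y is the line along which they close (so a half turn about z gives the same grasp; the last joint's range is limited). The gripper opens to 87 mm and grips with 3 to 60 N. Pads are 19 mm wide; open, the fingers measure 117 mm over their backs; the gripper's body (75 mm by 190 mm) begins 51 mm behind the grasp point.
Start: joints at [-1.355, 0.527, 1.433, -0, 1.181, -0.178], TCP at [0.24, -0.577, 0.292] pointing down, gripper open.
Joint ranges: [-3.08, 3.08], [-0.75, 2.2], [0.22, 2.44], [-1.43, 4.57], [0, 2.65], [-2.85, 2.85]. Speed limits (rad/s): [2.79, 2.79, 3.14, 3.14, 3.14, 3.14].

INTERFACE

Orientations are given as a unit quaternion [x, y, z, w].
In Python, from rig import robot gives the robot as it stands.
- The arm moves only by the tool send_rows, never from a script. Its argument "deltas" is text: rows parted by semicolons, each of 7 numbers parted by spaces: the shift along the tool's x, y, z in mm, then the turn, a rotation vector about the tool's x, y, z in degrees, then the opening, from 0 (shut) to 1 (fully open). A call has 1 to 10 rows; each row shifts and turns the commanded pose from where the row before left it, along the tool's axes as they then stand; what a row does not reach is not made up. A row lasts 1/8 s, in which the tool goes at most 62.5 mm and 10.7 degrees, less where a joint would pass 70% of its speed; a pose out of reach is approached as far as the arm can. A call is refused whole if a number of a shift passes 62.5 or a number of a turn 10.7, either way. A call with a gripper value outside its range is refused whole. The fingers move at their own pace and stop on an object; "newtons" is the grip in N (left out, the last holds). Time passes only in rows, so rows that do not move let the fingers close. It gives the time, the measured TCP pose, the force, the opening and the grip force at its end, in the units of the state.
- robot.get_obs(): the state, without advancing time (a new reading comes with each control period).
- robot.camera(name): name is "scene" or "side" or "wrist"; returns a dict with "image" (400x640x3 uint8, red, green, blue), "depth" (400x640 float32, m along the optical axis (not along the pixel's ray), 0 where there is no reading), "fovy" (degrees; the focal length in pixels is half the picture's height over the tangent of half this angle, whatever the lens; pixels are square), "cx", "cy" (the principal point, pixels), "rvec" (rotation vector, rad) and "tvec" (3), from world to camera coordinates, as OpenCV has them. Camera axes: x right, y down, z forward; pixel columns grow to the right and rows downward; lengths in m; the calibration is good to about 2 mm. A picture is of the moment at which its call begins.
- robot.hand_in(): hands the job in; it is judged then, once.
Trained networks look in the newest picture that a camera, given by its name, has taken for a name from the list of things; names that differ only in an ending like _2 or _b are one class to them, and where a whole thing is asked for, a point or a joint stands for the part that bears it (a point fixed in the world has none). Each returns a list of dicts, best first, with "p" (0 to 1); they miss things now and then, are a little off and sometimes report something else, mostly with a low value. They report only what shows in the picture. A call takes as long as a camera call. They do not tell look-alikes from the thing itself.
- robot.find_in(camera, thing): "box" ([left, top, right, bottom] in pixels, round what is visible of it).
- robot.cut_out(camera, thing): "region" (400x640 bool, what is visible of it) and "box" ([left, top, right, bottom] in pixels, round what is visible of it).
The state is a dict: "time": time; "q": joint angles; "joint_velocities": joint speeds; "joint_torque": joint torques, N m; "position": TCP position; "tool_rot": TCP orientation; "ft_force": force on the tool from outside, world axes, zero at the start; "moment": the same for the moment, N m; "grip_width": finger opening in m; "grip_force": force on a finger pad.
Only numpy, scipy, OpenCV 4.12 (cv2) and the standard library are available. Lean on these libraries where they do the work, as an engineer would, in place of code of your own. Each camera call takes 0.05 s, during which the arm holds its last target. There are 200 camera calls.

## Working session

There is one attempt and no reset: what is moved stays moved. The work goes in short steps, Python scripts to look and compute and a tool call to move; the robot and the scene stay as the last step left them, time stands still between calls to the robot, and variables do not carry over. Pictures are saved under pics/ and viewed, at most 10 in all, crops included, and the job is handed in when it is done.

Besides the shell and the picture viewer there is one more tool, called as name(argument=value, ...) on one line, values as JSON. send_rows: Moves the arm, as the interface text tells. Its arguments: {"type":"object","properties":{"deltas":{"type":"string"},"newtons":{"type":"number"}},"required":["deltas"]}

```bash
mkdir -p pics; cat > h.py <<'E'
import numpy as np, cv2
from rig import robot
def cam(n):
    c=robot.camera(n); c['f']=200/np.tan(np.radians(c['fovy'])/2); c['R']=cv2.Rodrigues(np.array(c['rvec'],float))[0]; c['t']=np.array(c['tvec'],float).ravel(); return c
def world(c):
    v,u=np.mgrid[0:400,0:640]; d=c['depth']
    P=np.stack([(u-c['cx'])/c['f']*d,(v-c['cy'])/c['f']*d,d],-1)
    W=(P-c['t'])@c['R']; W[d<=0]=np.nan; return W
def save(c,n): cv2.imwrite('pics/'+n,c['image'][...,::-1])
E
python3 - <<'E'
from h import *
ims=[]
for n in ('scene','side'):
    c=cam(n); W=world(c); ims.append(c['image'])
    for th in ('probe','charger','tester'):
        for r in robot.cut_out(n,th)[:5]:
            p=W[r['region']]; p=p[np.isfinite(p[:,0])]
            if len(p)==0: print(n,th,r['p'],r['box']);continue
            top=np.percentile(p[:,2],98); q=p[p[:,2]>top-.006]
            print(n,th,round(r['p'],2),np.round(r['box']),len(p),'med',np.median(p,0).round(3),'top',top.round(3),'mid',((q.min(0)+q.max(0))/2).round(3),'ext',np.ptp(q,0).round(3))
    save(c,n+'.png')
print(robot.get_obs())
E
```

```text
scene probe 0.8 [294. 214. 315. 243.] 351 med [0.505 0.016 0.1  ] top 0.121 mid [0.51  0.008 0.119] ext [0.03  0.03  0.008]
scene charger 0.93 [355. 165. 374. 200.] 463 med [ 0.454 -0.236  0.011] top 0.067 mid [ 0.456 -0.243  0.064] ext [0.036 0.038 0.006]
scene charger 0.92 [276. 186. 301. 217.] 534 med [ 0.597 -0.092  0.009] top 0.068 mid [ 0.6   -0.098  0.066] ext [0.037 0.04  0.008]
scene charger 0.69 [328. 193. 350. 224.] 528 med [ 0.473 -0.123  0.007] top 0.067 mid [ 0.474 -0.131  0.065] ext [0.034 0.038 0.008]
scene tester 0.49 [260. 242. 283. 258.] 205 med [0.535 0.096 0.096] top 0.102 mid [0.536 0.094 0.1  ] ext [0.024 0.041 0.007]
side charger 0.73 [299. 210. 319. 242.] 355 med [ 0.467 -0.145  0.008] top 0.317 mid [ 0.227 -0.601  0.322] ext [0.006 0.021 0.009]
side charger 0.71 [310. 236. 332. 267.] 357 med [ 0.446 -0.255  0.007] top 0.043 mid [ 0.447 -0.252  0.047] ext [0.012 0.013 0.02 ]
side charger 0.42 [341. 194. 351. 197.] 22 med [ 0.614 -0.091  0.064] top 0.068 mid [ 0.612 -0.094  0.066] ext [0.014 0.024 0.007]
{'time': 0.4, 'q': array([-1.35554491e+00,  5.27620808e-01,  1.43286452e+00,  5.17008779e-06,
        1.18139551e+00, -1.78489754e-01]), 'joint_velocities': array([ 0.00079672, -0.00304257, -0.00207511, -0.00112535,  0.00020387,
       -0.0004315 ]), 'joint_torque': array([-3.81799728e-04, -4.39503980e+01, -1.76656741e+01,  6.31756755e-02,
        5.30467497e-02, -8.68692791e-05]), 'position': array([ 0.23979162, -0.57706352,  0.29212162]), 'tool_rot': array([ 9.80683678e-01,  1.95600365e-01, -2.57348496e-07, -1.44108365e-04]), 'ft_force': array([ 0.72406895, -0.22877673, -0.26223899]), 'moment': array([-0.00546646, -0.03795383,  0.01440499]), 'grip_force': 0.0, 'grip_width': 0.08685730226750743}
```

View pics/scene.png

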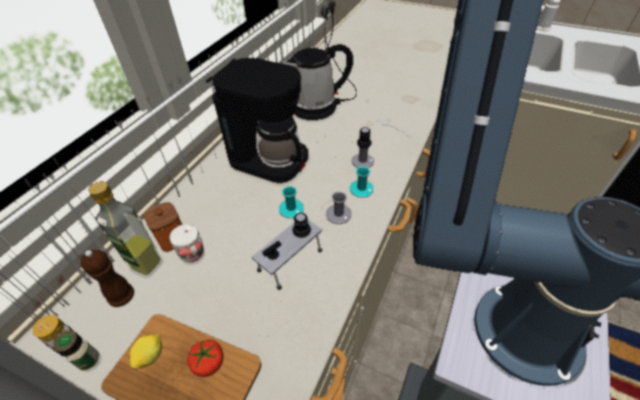

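View pics/side.png

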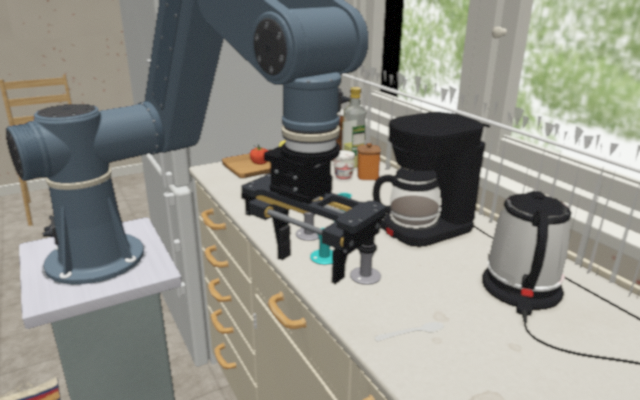

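```bash
python3 - <<'E'
from h import *
im=cv2.imread('pics/scene.png')[110:290,240:400]
cv2.imwrite('pics/crop.png',cv2.resize(im,None,fx=3.3,fy=3.3,interpolation=cv2.INTER_CUBIC))
E
```

```text
(no output)
```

View pics/crop.png

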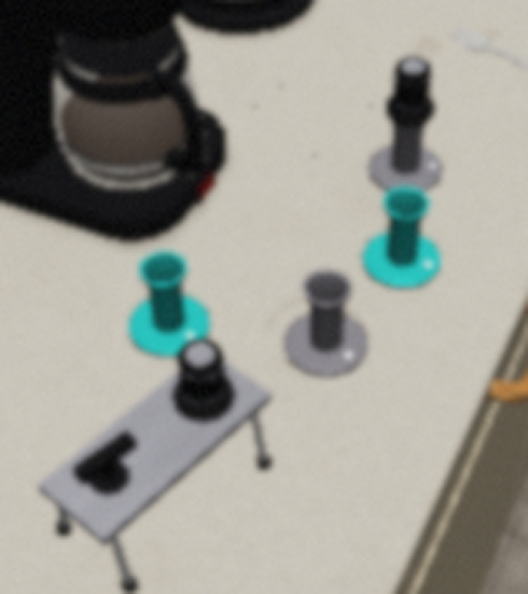

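Candidates in the scene picture:
- Grey empty charger at (339,207): this is the one meant, grey with an open mouth.
- Turquoise look-alikes at (291,203) and (361,184): excluded by colour.
- Grey charger at (364,148): holds the parked probe.

The probe to move is at (302,224) in the rack, with the tester at (271,247). The measured spacing of 90 mm between them agrees with the description.

send_rows(deltas="30 -27 0 0 0 0 1;42 -38 0 0 0 0 1;42 -38 0 0 0 0 1;42 -38 0 0 0 0 1;42 -38 0 0 0 0 1;42 -38 0 0 0 0 1;42 -38 0 0 0 0 1;42 -38 0 0 0 0 1;42 -38 0 0 0 0 1;42 -38 0 0 0 0 1")

```text
time: 1.65
position: [0.4758, -0.0782, 0.2926]
tool_rot: [0.981, 0.196, 0.0, 0.0]
ft_force: [0.0, -0.4, 0.2]
grip_width: 0.087
grip_force: 0.0
```

send_rows(deltas="42 -38 0 0 0 0 1;0 0 0 0 0 -10 1;0 0 0 0 0 -10 1;0 0 0 0 0 -10 1;0 0 0 0 0 -10 1;0 0 0 0 0 -10 1;0 0 0 0 0 0 1;0 0 0 0 0 0 1;0 0 0 0 0 0 1")

```text
time: 2.78
position: [0.4992, -0.0286, 0.2923]
tool_rot: [0.807, 0.591, 0.0, 0.0]
ft_force: [0.1, -0.0, -0.5]
grip_width: 0.0875
grip_force: 0.0
```

```bash
cat > rep.py <<'E'
from h import *
from scipy.spatial.transform import Rotation as Ro
def tomove(p):
    o=robot.get_obs(); R=Ro.from_quat(o['tool_rot']); return R.inv().apply(np.array(p)-o['position'])*1000
def look(n,th,zlo=None,zhi=None):
    c=cam(n); W=world(c)
    for r in robot.cut_out(n,th)[:4]:
        p=W[r['region']]; p=p[np.isfinite(p[:,0])]
        if len(p)<10: continue
        top=np.percentile(p[:,2],98); q=p[p[:,2]>top-.006]
        (u,v),rad=cv2.minEnclosingCircle(q[:,:2].astype(np.float32))
        print(n,th,round(r['p'],2),np.round(r['box']),len(p),'top',top.round(4),'mid',((np.percentile(q,2,axis=0)+np.percentile(q,98,axis=0))/2).round(4),'circ',round(u,4),round(v,4),round(rad,4))
    return c
E
python3 - <<'E'
from rep import *
c=look('wrist','probe'); look('wrist','charger'); look('wrist','tester'); look('scene','probe'); look('scene','charger')
save(c,'w1.png'); o=robot.get_obs(); print(o['time'],o['position'],Ro.from_quat(o['tool_rot']).as_matrix().round(3),o['ft_force'])
E
```

```text
wrist probe 0.57 [304. 145. 343. 182.] 1367 top 0.1217 mid [0.5113 0.0074 0.1194] circ 0.5109 0.007 0.0159
wrist charger 0.79 [317. 304. 362. 327.] 1025 top 0.0425 mid [ 0.4588 -0.2348  0.0413] circ 0.458 -0.2392 0.0119
wrist charger 0.61 [308. 230. 355. 274.] 1708 top 0.0678 mid [ 0.4777 -0.1257  0.0656] circ 0.4777 -0.1295 0.0188
wrist charger 0.6 [381. 181. 442. 236.] 2195 top 0.0681 mid [ 0.6006 -0.0972  0.0656] circ 0.6003 -0.0976 0.02
wrist tester 0.86 [310.  38. 338.  93.] 967 top 0.1029 mid [0.5376 0.0922 0.1008] circ 0.5369 0.0926 0.0229
scene probe 0.75 [291. 214. 313. 237.] 400 top 0.121 mid [0.5098 0.0078 0.1185] circ 0.51 0.0075 0.0157
scene probe 0.41 [264. 241. 281. 259.] 182 top 0.1023 mid [0.5359 0.0961 0.0999] circ 0.5341 0.0967 0.0203
scene charger 0.98 [278. 188. 303. 219.] 449 top 0.0673 mid [ 0.5993 -0.0971  0.065 ] circ 0.5965 -0.0983 0.0202
scene charger 0.86 [326. 191. 353. 224.] 534 top 0.067 mid [ 0.4752 -0.1304  0.0649] circ 0.4762 -0.1303 0.0197
scene charger 0.81 [351. 169. 375. 198.] 524 top 0.0674 mid [ 0.4549 -0.2424  0.0653] circ 0.4545 -0.2423 0.0195
3.275 [ 0.49921084 -0.02863095  0.29224042] [[ 0.3    0.954 -0.   ]
 [ 0.954 -0.3    0.   ]
 [ 0.    -0.    -1.   ]] [0.21184784 0.68402168 0.84201291]
```

View pics/w1.png

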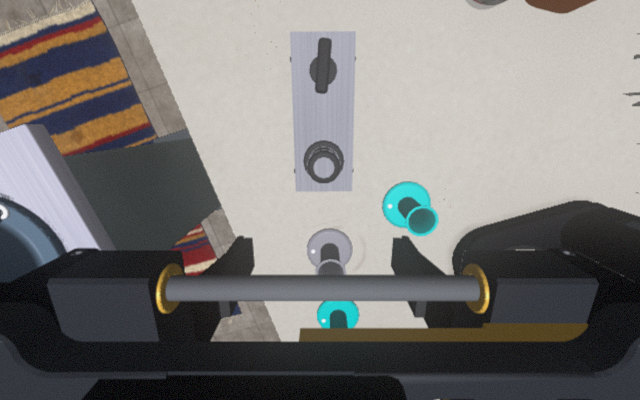

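The wrist view shows the probe at (323,162), the tester at (323,65) and the grey charger at (330,250). The closing line lies across the rack, so the fingers stay clear of the tester.

send_rows(deltas="19 0 0 0 0 0 1;19 0 0 0 0 0 1;0 0 25 0 0 0 1;0 0 30 0 0 0 1;0 0 30 0 0 0 1;0 0 25 0 0 0 1;0 0 18 0 0 0 1;0 0 10 0 0 0 1;0 0 0 0 0 0 1;0 0 0 0 0 0 1")

```text
time: 4.53
position: [0.5111, 0.0075, 0.1549]
tool_rot: [0.806, 0.592, 0.0, 0.001]
ft_force: [-0.4, 0.1, 0.3]
grip_width: 0.087
grip_force: 0.0
```

```bash
python3 - <<'E'
from rep import *
print(tomove([.5108,.0073,.154]))
c=look('scene','probe'); W=world(c)
m=(W[...,2]>.13)&(W[...,2]<.5)&(W[...,1]<-.02)&(W[...,1]>-.4)&(W[...,0]>.5)&(np.arange(640)<300)
p=W[m]; print(len(p))
for y in np.arange(-.4,0,.03):
    s=p[abs(p[:,1]-y)<.015]; 
    if len(s): print(y.round(2),np.percentile(s[:,0],1).round(3))
E
```

```text
[-0.32644094 -0.21699518  0.85753513]
scene probe 0.83 [292. 212. 310. 237.] 264 top 0.1698 mid [0.4818 0.0517 0.1774] circ 0.4804 0.0521 0.0107
13996
-0.4 0.886
-0.37 0.879
-0.34 0.741
-0.31 0.691
-0.28 0.69
-0.25 0.688
-0.22 0.689
-0.19 0.688
-0.16 0.695
-0.13 0.887
-0.1 0.887
-0.07 0.888
-0.04 0.587
-0.01 0.58
```

send_rows(deltas="0 0 1 0 0 0 0;0 0 0 0 0 0 0;0 0 0 0 0 0 0;0 0 0 0 0 0 0;0 0 0 0 0 0 0;0 0 0 0 0 0 0;0 0 0 0 0 0 0;0 0 0 0 0 0 0", newtons=25)

```text
time: 5.62
position: [0.5107, 0.0076, 0.1532]
tool_rot: [0.806, 0.592, 0.0, 0.0]
ft_force: [-0.2, 0.3, -0.9]
grip_width: 0.0313
grip_force: 25.0
```

send_rows(deltas="0 0 -10 0 0 0 0;0 0 -20 0 0 0 0;0 0 -25 0 0 0 0;0 0 -25 0 0 0 0;0 0 -20 0 0 0 0;0 0 -5 0 0 0 0;0 0 0 0 0 0 0;0 0 0 0 0 0 0")

```text
time: 6.62
position: [0.51, 0.0078, 0.2575]
tool_rot: [0.806, 0.592, -0.001, -0.001]
ft_force: [0.9, -0.5, -0.9]
grip_width: 0.0312
grip_force: 25.0
```

send_rows(deltas="-15 1 0 0 0 0 0;-25 1 0 0 0 0 0;-30 2 0 0 0 0 0;-30 2 0 0 0 0 0;-25 1 0 0 0 0 0;-17 1 0 0 0 0 0;0 0 0 0 0 0 0;0 0 0 0 0 0 0")

```text
time: 7.62
position: [0.4756, -0.1298, 0.2581]
tool_rot: [0.806, 0.592, 0.0, -0.0]
ft_force: [0.4, -0.3, -0.7]
grip_width: 0.0315
grip_force: 25.0
```

```bash
python3 - <<'E'
from rep import *
ims=[]
for n in ('scene','side','wrist'):
    c=look(n,'probe'); look(n,'charger'); 
    # project TCP-axis points
    o=robot.get_obs(); R=Ro.from_quat(o['tool_rot']).as_matrix()
    P=np.array([[.4755,-.1305,.068]]+[o['position']+R[:,2]*d for d in (.081,.141)])
    uv=cv2.projectPoints(P,np.array(c['rvec'],float),c['t'],np.array([[c['f'],0,c['cx']],[0,c['f'],c['cy']],[0,0,1]]),None)[0][:,0]
    print(uv.round(1).tolist())
    u,v=uv[2].astype(int); u=min(max(u,50),590); v=min(max(v,60),340)
    ims.append(cv2.resize(c['image'][v-60:v+60,u-40:u+40,::-1],None,fx=3.2,fy=3.2,interpolation=cv2.INTER_CUBIC))
cv2.imwrite('pics/a.png',np.hstack(ims)); print(o['time'],o['position'])
E
```

```text
scene probe 0.61 [332. 151. 347. 182.] 235 top 0.2243 mid [ 0.4762 -0.1205  0.2219] circ 0.4766 -0.1201 0.0111
scene charger 0.95 [278. 187. 303. 218.] 589 top 0.0674 mid [ 0.5999 -0.097   0.0654] circ 0.5986 -0.0967 0.0205
scene charger 0.74 [353. 169. 374. 201.] 487 top 0.0668 mid [ 0.4544 -0.2433  0.0645] circ 0.4552 -0.2433 0.0195
scene charger 0.61 [327. 192. 354. 228.] 594 top 0.067 mid [ 0.4763 -0.1305  0.0652] circ 0.4771 -0.1308 0.0205
[[339.1, 196.7], [339.6, 164.2], [339.2, 182.9]]
side probe 0.78 [298. 146. 320. 194.] 416 top 0.226 mid [ 0.4736 -0.1342  0.224 ] circ 0.4726 -0.1314 0.0168
side charger 0.77 [333. 193. 358. 226.] 489 top 0.0682 mid [ 0.6004 -0.1005  0.0658] circ 0.6011 -0.0982 0.0217
side charger 0.7 [309. 227. 338. 268.] 707 top 0.0681 mid [ 0.4559 -0.246   0.0659] circ 0.4576 -0.247 0.022
side charger 0.66 [298. 206. 318. 242.] 499 top 0.0681 mid [ 0.4759 -0.133   0.0659] circ 0.4784 -0.1345 0.0211
[[307.8, 209.4], [307.8, 167.5], [307.8, 190.8]]
wrist probe 0.93 [290. 217. 351. 311.] 3264 top 0.2258 mid [ 0.4763 -0.1297  0.2233] circ 0.475 -0.1302 0.016
wrist charger 0.62 [296. 164. 351. 218.] 2322 top 0.0681 mid [ 0.477  -0.1307  0.0656] circ 0.4769 -0.1313 0.0194
wrist charger 0.55 [388.  99. 458. 159.] 3152 top 0.0684 mid [ 0.6006 -0.0976  0.0658] circ 0.6009 -0.098 0.0197
wrist charger 0.39 [337. 299. 350. 309.] 56 top 0.0684 mid [ 0.4601 -0.2602  0.0663] circ 0.4598 -0.2593 0.0081
[[322.8, 200.6], [323.4, 245.3], [323.1, 215.8]]
8.225 [ 0.47572526 -0.13015553  0.25828516]
```

View pics/a.png

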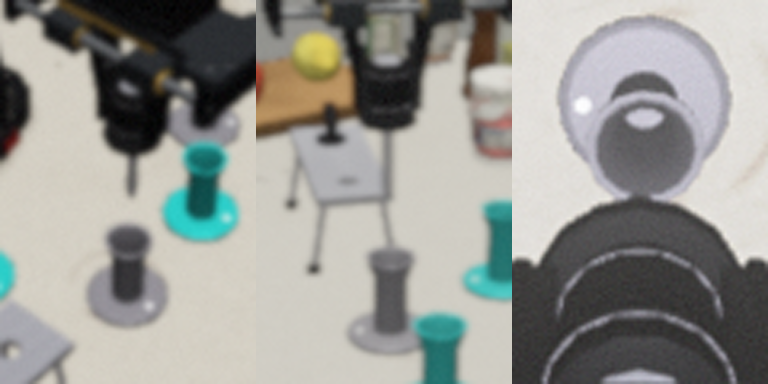

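The stem hangs vertical and lines up with the grey charger in all three views. The mouth is near (131,245) in the left panel and (392,258) in the middle one. Next is the descent.

send_rows(deltas="-0.6 0.9 0 0 0 0 0;0 0 12 0 0 0 0;0 0 18 0 0 0 0;0 0 15 0 0 0 0;0 0 15 0 0 0 0;0 0 15 0 0 0 0;0 0 12 0 0 0 0;0 0 8 0 0 0 0;0 0 4 0 0 0 0;0 0 0 0 0 0 0")

```text
time: 9.48
position: [0.4764, -0.1311, 0.1592]
tool_rot: [0.806, 0.592, -0.0, -0.0]
ft_force: [0.1, 0.4, -0.9]
grip_width: 0.0312
grip_force: 25.0
```

send_rows(deltas="0 0 2 0 0 0 0;0 0 2 0 0 0 0;0 0 2 0 0 0 0;0 0 1 0 0 0 0;0 0 0 0 0 0 0;0 0 0 0 0 0 0;0 0 0 0 0 0 0")

```text
time: 10.35
position: [0.4764, -0.1311, 0.1523]
tool_rot: [0.806, 0.592, 0.0, 0.0]
ft_force: [0.2, 0.9, -0.7]
grip_width: 0.0313
grip_force: 25.0
```

send_rows(deltas="0 0 1 0 0 0 0;0 0 1 0 0 0 0;0 0 0 0 0 0 0;0 0 0 0 0 0 0")

```text
time: 10.85
position: [0.4764, -0.1311, 0.1502]
tool_rot: [0.806, 0.592, -0.0, -0.0]
ft_force: [0.8, 0.0, 0.3]
grip_width: 0.0309
grip_force: 25.0
```

send_rows(deltas="0 0 0.7 0 0 0 0;0 0 0 0 0 0 0;0 0 0 0 0 0 0")

```text
time: 11.22
position: [0.4764, -0.1311, 0.1495]
tool_rot: [0.806, 0.592, -0.0, 0.0]
ft_force: [0.1, -0.5, -1.2]
grip_width: 0.031
grip_force: 25.0
```

send_rows(deltas="0 0 0.5 0 0 0 0;0 0 0 0 0 0 0;0 0 0 0 0 0 0")

```text
time: 11.6
position: [0.4764, -0.1311, 0.1492]
tool_rot: [0.806, 0.592, 0.0, 0.0]
ft_force: [-0.5, 0.3, 2.2]
grip_width: 0.0312
grip_force: 25.0
```

send_rows(deltas="0 0 0.5 0 0 0 0;0 0 0 0 0 0 0;0 0 0 0 0 0 0")

```text
time: 11.98
position: [0.4764, -0.1311, 0.1492]
tool_rot: [0.806, 0.592, 0.0, 0.0]
ft_force: [-1.9, 0.9, 6.1]
grip_width: 0.0312
grip_force: 25.0
```

Contact came at the expected height, so I'll release and rise.

send_rows(deltas="0 0 -0.5 0 0 0 0.2;0 0 0 0 0 0 0.6;0 0 0 0 0 0 1;0 0 0 0 0 0 1;0 0 0 0 0 0 1;0 0 0 0 0 0 1;0 0 0 0 0 0 1;0 0 0 0 0 0 1")

```text
time: 12.98
position: [0.4764, -0.1311, 0.1491]
tool_rot: [0.806, 0.592, 0.0, 0.0]
ft_force: [-0.3, 0.4, -0.8]
grip_width: 0.0856
grip_force: 0.0
```

send_rows(deltas="0 0 -10 0 0 0 1;0 0 -20 0 0 0 1;0 0 -25 0 0 0 1;0 0 -25 0 0 0 1;0 0 -20 0 0 0 1;0 0 -10 0 0 0 1;0 0 0 0 0 0 1;0 0 0 0 0 0 1")

```text
time: 13.98
position: [0.4759, -0.1309, 0.2585]
tool_rot: [0.806, 0.592, -0.0, -0.001]
ft_force: [-0.9, 1.0, -0.6]
grip_width: 0.0875
grip_force: 0.0
```

```bash
python3 - <<'E'
from rep import *
ims=[]
for n,(u,v) in (('scene',(330,190)),('side',(310,210)),('wrist',(323,190))):
    c=look(n,'probe'); look(n,'tester')
    ims.append(cv2.resize(c['image'][v-60:v+60,u-40:u+40,::-1],None,fx=3.2,fy=3.2,interpolation=cv2.INTER_CUBIC))
cv2.imwrite('pics/b.png',np.hstack(ims)); print(robot.get_obs()['time'])
E
```

```text
scene probe 0.87 [329. 180. 350. 204.] 287 top 0.1167 mid [ 0.4737 -0.1289  0.1143] circ 0.4741 -0.13 0.0155
scene tester 0.55 [263. 239. 282. 259.] 238 top 0.1022 mid [0.536  0.0938 0.0995] circ 0.5352 0.0937 0.0228
side probe 0.76 [301. 187. 320. 216.] 299 top 0.1176 mid [ 0.4732 -0.1372  0.1152] circ 0.475 -0.1373 0.0155
side tester 0.59 [288. 168. 294. 179.] 54 top 0.1003 mid [0.5295 0.0717 0.0994] circ 0.5317 0.0713 0.0074
wrist probe 0.8 [302. 185. 346. 229.] 1615 top 0.1176 mid [ 0.4762 -0.1307  0.1153] circ 0.476 -0.1315 0.0158
14.575
```

View pics/b.png

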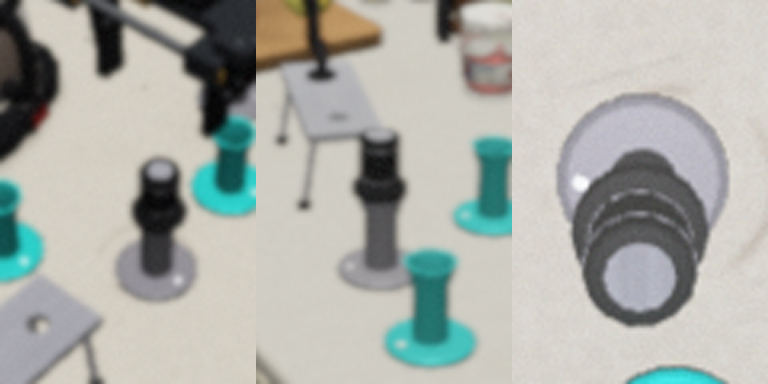

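The probe stands seated in the grey charger, with its flange flat on the rim at about (380,188) in the middle panel. Its top is at z = 0.117, as expected, and the tester has not moved.

```bash
python3 -c "
from rig import robot
print(robot.hand_in())"
```

```text
the job is handed in; nothing more can be done
None
```

The probe is seated in the empty grey charger with its flange on the rim and released. The tester measured where it was, I made no move near the parked probe, and the job is handed in at about 15 s of the 48 s allowed.

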